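Roll the roller up into the checking stand and close the keeper

ROBOT

A 6-joint arm with a two-finger parallel gripper is mounted at the origin on a cart in front of the work surface, level with it; the furniture and walls round the work are solid. World frame = base frame: x ahead of the robot, y to its left, z up, the work surface at z = 0. Lengths are in m, angles in rad, forces in N, time in s.
With the tool pointing down it reaches from about 0.25 to 0.725 m from the base axis. Payload 4 kg.
Tool frame: the origin (TCP) lies on the front face of the gripper's body, between the roots of the fingers; the fingertips stand 73 mm ahead of it and the grasp point (between the pads) lies 54 mm ahead of it; z points along the fingers, y is the direction in which the jaws open and shut (so a half turn about z gives the same grasp; the last joint's range is limited). The gripper opens to 85 mm and grips with 20 to 120 N. Pads are 22 mm wide; open, the fingers measure 114 mm over their backs; the gripper's body (76 mm by 85 mm) begins 54 mm behind the grasp point. The pads swing forward as they close: fully open they stand 13 mm farther back than shut.
Start: joints at [1.131, 0.241, 0.005, 1.335, 0, 1.571], TCP at [0.213, 0.452, 0.304] pointing down, gripper open.
Joint ranges: [-2.72, 2.72], [-1.05, 1.87], [-1.09, 1.28], [-1.99, 2.15], [-1.42, 1.44], [-3.14, 3.14]. Speed limits (rad/s): [2.79, 2.79, 3.14, 3.14, 3.14, 3.14].

INTERFACE

Orientations are given as a unit quaternion [x, y, z, w].
In Python, from workcell import sensors, camera, order gives the robot as it stands. The module is installed in compiled form; this text tells all that it offers.
- The arm moves only by the shell command python3 -m inch 'ROWS'. ROWS is JSON, one flat list of numbers, 5 for each row, row after row: the opening, from -1 (shut) to 1 (fully open), then the shift along the tool's x, y, z in mm, then the turn about the tool's z in units of 6 degrees (1.0 is 6 degrees). A call has 1 to 8 rows; each row is the pose to reach, as a shift and turn from the pose commanded when the call began, along the tool's axes at that moment; what a row does not reach only later rows make up. A row lasts 1/10 s, in which the tool goes at most 50 mm and 8.59 degrees, less where a joint would pass 70% of its speed; a pose out of reach is approached as far as the arm can. A call with a gripper value outside its range is refused whole. The fingers move at their own pace and stop on an object; the grip force is fixed at half the most. Time passes only in rows, so rows that repeat a pose let the fingers close. It gives the time, the measured TCP pose, the force and the opening at its end, in the units of the state.
- sensors.get_obs(): the state, without advancing time (a new reading comes with each control period).
- camera(name): name is "scene" or "top"; returns a dict with "pixels" (480x640x3 uint8, red, green, blue), "intrinsics" (3x3 intrinsics, pixels), "k1" (the pictures are not rectified: a ray, as slopes to the right and down, at radius r is drawn at 1 + k1 r^2 times it, then the intrinsics apply), "extrinsics" (4x4, takes a point from camera to world coordinates). Camera axes: x right, y down, z forward; pixel columns grow to the right and rows downward; lengths in m; the calibration is good to about 2 mm. A picture is of the moment at which its call begins. There is no depth.
- order.job_done(): hands the job in, once; it reports no verdict.
The state is a dict: "clock": time; "joint_pos": joint angles; "joint_vel": joint speeds; "tau": joint torques, N m; "eef_pos": TCP position; "tool_rot": TCP orientation; "ft_force": force on the tool from outside, world axes, zero at the start; "ft_torque": the same for the moment, N m; "grip_width": finger opening in m.
Only numpy, scipy, OpenCV 4.12 (cv2) and the standard library are available. Lean on these libraries where they do the work, as an engineer would, in place of code of your own. Each camera call takes 0.05 s, during which the arm holds its last target.

TASK

With the fingertips, push the steel roller slowly up the ramp of the checking stand, without letting it run back down, until it drops into the seat against the end stop; then push the keeper bar all the way across the lane behind it. Do not pick the roller up, and leave the guide bush, the paste jar and the hex driver where they are.

Things in the scene. Friction and masses are not known exactly. Their poses are not given: they have to be found in the camera images.
- stand: low steel checking stand, fixed to the bench, 300 x 126 mm. Origin: centre of its underside, on the bench; x axis level, up the ramp; y to the left looking up the ramp; z up. The x, y, z in mm in these entries are in this frame. From front to back: front lip (x -149 to -142, top z 21), level entry bed (z 14), ramp, seat, end stop. A block left of the lane (26 x 22, top z 42) carries the keeper's pivot
- ramp_foot (a point): middle of the ramp's lower edge: x -65, y 0, z 14. Axes as the stand's. The ramp rises 8 degrees from here. The lane is 86 mm wide over its whole length, between two grey cheeks 8 mm thick that stand 10 to 14 mm above the lane's surface (top z 26 at the entry, 45 at the crest, 42 beside the seat)
- crest (a point): middle of the ramp's upper edge: x 65, y 0, z 32. Axes as the stand's. Behind it the floor of the seat is 4 mm lower (z 28), level up to the end stop, an upright plate with its face at x 106 and its top at z 74
- roller_center (a point): centre of the steel roller, a plain cylinder 50 mm in diameter and 80 mm long with hollow ends, loose, 0.35 to 0.7 kg, lying across the lane on the entry bed at the start; smooth and lightly oiled (friction about 0.25), it rolls freely. The y axis of this point is the roller's axis; x and z turn as it rolls
- seat (a point): where the centre of the roller is when it lies in the seat, touching (or within 3 mm of) the end stop: in the stand's frame x 79.5, y 0, z 53. Axes as the stand's
- keeper_pivot (a point): pivot axis (vertical) of the keeper bar at the bar's mid-height: in the stand's frame x 44, y 62, z 51.5. Axes as the stand's
- keeper_tip (a point): round end (14 mm in diameter) of the keeper bar, 100 mm from the pivot. The bar is bright steel, 10 mm wide, level, from 44.5 to 58.5 mm above the bench
- keeper (a joint): angle of the keeper bar, rad: 0 points straight down the ramp beside the lane, negative is swung outward to the left, 1.571 is its stop, straight across the lane behind the seated roller (5 mm clear of it; at 1.571 the bar points to the stand's -y). Stiff pivot: stays where it is left, about 0.5 N at the tip moves it
- bush: bystander: flanged steel guide bush, 148 mm long, 54 mm over the flange, lying on the bench left of the stand. Origin: centre of its underside; y along its length
- jar: bystander: round paste jar with a black lid, 55 mm in diameter, 46 mm high, standing right of the stand's front end. Origin: centre of its underside
- driver: bystander: hex driver with a red handle, 170 mm long, 24 mm high, lying on the bench left of the stand's front end. Origin: centre of its underside; y along its length
Not all that is in view belongs to the job. Of the things that look like the part that bears roller_center, the larger one is meant.

How it is judged:
On the way, in this order (a step that is already met when the one before it is completed fails the run):
1. the roller lies in the seat against the end stop, the keeper still open (x of roller_center in the frame of stand between 0.075 and 0.085 m and z of roller_center in the frame of stand below 0.0555 m and value of joint keeper below 1 rad), for 0.2 s.
2. the keeper bar is across the lane (value of joint keeper above 1.45 rad), for 0.2 s.
At the end, for the whole second after the job is handed in: the roller lies at rest across the seat against the end stop (centre within about 5 mm of the seat point), and the keeper bar is across the lane behind it, within 0.12 rad (7 degrees) of its stop (x of roller_center in the frame of stand between 0.075 and 0.085 m and z of roller_center in the frame of stand between 0.05 and 0.0555 m and angle between the y axis of roller_center and the y axis of stand, either way round below 0.1 rad and linear speed of roller below 0.02 m/s and value of joint keeper above 1.45 rad); the robot touches nothing.
It fails at once if the roller is lifted off the lane (z of roller_center in the frame of stand above 0.066 m or (x of roller_center in the frame of stand below 0 m and z of roller_center in the frame of stand above 0.057 m) or (x of roller_center in the frame of stand below -0.06 m and z of roller_center in the frame of stand above 0.049 m)).
It fails at once if the roller runs loose on the ramp: rolls back down, or is shot up, at more than 0.3 m/s (linear speed of roller above 0.3 m/s and x of roller_center in the frame of stand below 0.06 m).
It fails at once if the guide bush is moved more than 20 mm (distance of bush from where it was at the start of the episode above 0.02 m).
It fails at once if the paste jar is moved more than 20 mm (distance of jar from where it was at the start of the episode above 0.02 m).
It fails at once if the hex driver is moved more than 20 mm (distance of driver from where it was at the start of the episode above 0.02 m).
It also fails if it takes over 53 s, if anything falls off the work surface, if the arm or the gripper's body presses on something with over 40 N, if the wrist force passes 120 N, or if a joint passes its speed limit or range.

## Working session

There is one attempt and no reset: what is moved stays moved. The work goes in short steps, Python scripts to look and compute and a shell command to move; the robot and the scene stay as the last step left them, time stands still between calls to the robot, and variables do not carry over. Pictures are saved under pics/ and viewed, and the job is handed in when it is done.

```bash
mkdir -p pics; python3 - <<'E'
from workcell import sensors, camera
import cv2
o=sensors.get_obs(); print(o)
for n in("scene","top"):
    c=camera(n); print(n,c["intrinsics"],c["k1"],c["extrinsics"])
    cv2.imwrite(f"pics/{n}0.png",c["pixels"][:,:,::-1])
E
```

```text
{'clock': 0.0, 'joint_pos': array([1.13100354e+00, 2.41420837e-01, 3.74724493e-03, 1.33523224e+00,
       1.56867922e-05, 1.57079432e+00]), 'joint_vel': array([-0.00100102, -0.00154558, -0.00171531,  0.00065331, -0.00071364,
       -0.00047811]), 'tau': array([-1.49589316e-03, -3.72316575e+01,  2.52408403e+01,  1.68139476e-02,
       -1.25127108e-04,  1.20625025e-06]), 'eef_pos': array([0.21266785, 0.45198611, 0.30301768]), 'tool_rot': array([ 2.18127418e-01,  9.75919729e-01, -1.02764145e-03, -2.37726802e-04]), 'ft_force': array([-0.39333139,  0.67620904,  0.03828279]), 'ft_torque': array([ 0.05217793,  0.05217622, -0.02785763]), 'grip_width': 0.08536294378463183}
scene [[446.42559936   0.         319.2860914 ]
 [  0.         446.42559936 229.12798645]
 [  0.           0.           1.        ]] 0.024963239135177378 [[ 0.88411377 -0.22666247  0.40861593  0.18163387]
 [-0.4671811  -0.41155911  0.78253493 -0.49035325]
 [-0.00920169 -0.88274754 -0.4697575   0.46463695]
 [ 0.          0.          0.          1.        ]]
top [[593.59644695   0.         319.80698374]
 [  0.         593.59644695 240.93254624]
 [  0.           0.           1.        ]] -0.04232867558766059 [[-0.00661442 -0.98819183  0.15307894  0.36539603]
 [-0.99996486  0.00732491  0.00407784  0.17612648]
 [-0.00515098 -0.15304659 -0.98820555  1.07915862]
 [ 0.          0.          0.          1.        ]]
```

View pics/scene0.png

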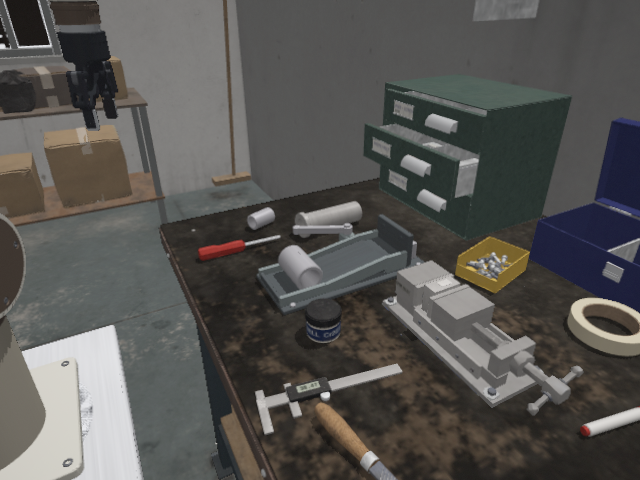

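View pics/top0.png

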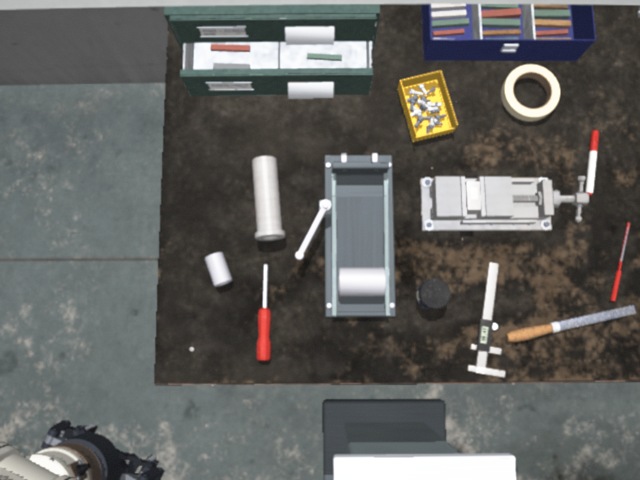

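The pictures show the stand at top-view px (325–394, 155–317), running up the picture. The roller is at (362,282), the keeper pivot at (325,205) and its tip at (299,256). The bush is at (267,198), the driver at (264,320) and the jar at (433,293). Next I'll enlarge these.

```bash
python3 - <<'E'
import cv2
a=cv2.imread("pics/top0.png")
cv2.imwrite("pics/top0c.png",cv2.resize(a[145:325,240:460],(0,0),fx=3.3,fy=3.3,interpolation=cv2.INTER_CUBIC))
a=cv2.imread("pics/scene0.png")
cv2.imwrite("pics/scene0c.png",cv2.resize(a[190:350,190:440],(0,0),fx=3.2,fy=3.2,interpolation=cv2.INTER_CUBIC))
E
```

```text
(no output)
```

View pics/top0c.png

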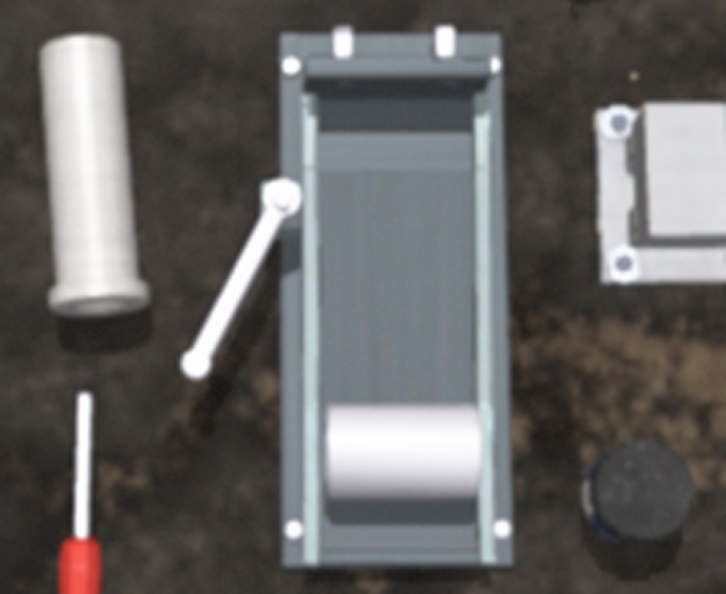

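View pics/scene0c.png

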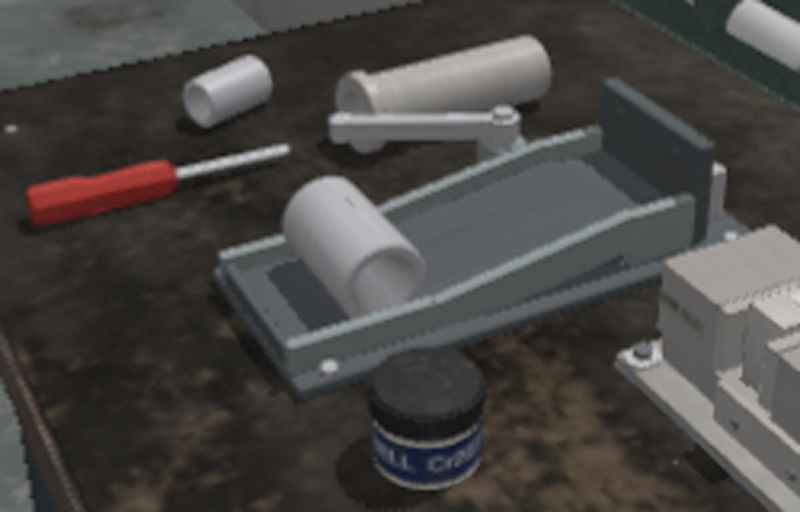

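```bash
cat > h.py <<'E'
import numpy as np, cv2
from scipy.optimize import least_squares
from workcell import sensors, camera
C={}
def cal(n):
    if n not in C: C[n]=camera(n)
    return C[n]
def ray(n,u,v):
    c=cal(n);K=c["intrinsics"];k=c["k1"]
    p=cv2.undistortPoints(np.array([[[u,v]]],float),K,np.array([k,0,0,0,0.]))[0,0]
    E=c["extrinsics"]; return E[:3,3],E[:3,:3]@np.array([p[0],p[1],1])
def at(n,u,v,z):
    o,d=ray(n,u,v); return o+d*(z-o[2])/d[2]
def proj(n,P):
    c=cal(n);E=c["extrinsics"];q=(np.asarray(P)-E[:3,3])@E[:3,:3]
    s=q[:,:2]/q[:,2:];r2=(s**2).sum(1,keepdims=True);s=s*(1+c["k1"]*r2)
    K=c["intrinsics"];return s*[K[0,0],K[1,1]]+K[:2,2]
def crop(n,name,x0,x1,y0,y1,f):
    c=camera(n);a=c["pixels"][y0:y1,x0:x1,::-1]
    cv2.imwrite(name,cv2.resize(a,(0,0),fx=f,fy=f,interpolation=cv2.INTER_CUBIC))
E
python3 - <<'E'
from h import *
f=lambda x,y:(240+x/3.3,145+y/3.3)
g=lambda x,y:(190+x/3.2,190+y/3.2)
obs=[("top",f(281,567),(-150,63,None)),("top",f(513,566),(-150,-63,None)),("top",f(281,34),(150,63,None)),("top",f(501,34),(150,-63,None)),
("top",f(281,196),(44,62,61)),("scene",g(503,112),(44,62,61)),
("scene",g(292,345),(-149,-47,26)),("scene",g(222,255),(-149,47,26)),
("top",f(311,563),(-149,47,26)),("top",f(488,561),(-149,-47,26))]
def W(p,q):
    c,s=np.cos(p[2]),np.sin(p[2]);q=np.array(q)/1000
    return np.array([p[0]+c*q[0]-s*q[1],p[1]+s*q[0]+c*q[1],q[2]])
def res(p):
    r=[]
    for n,uv,q in obs:
        q=[q[0],q[1],p[3]*1000 if q[2] is None else q[2]]
        r+=list(proj(n,[W(p,q)])[0]-uv)
    return np.array(r)
s=least_squares(res,[0.4,0.1,0,0.006],loss='soft_l1');p=s.x
print(p, np.degrees(p[2]));print(res(p).reshape(-1,2).round(1))
o=sensors.get_obs()['clock'];print(o)
for name,q in dict(foot=(-65,0,14),crest=(65,0,32),seat=(79.5,0,53),piv=(44,62,51.5)).items(): print(name,W(p,q).round(4))
# keeper tip z 58.5
t=at("top",*f(196,362),.0585);pv=W(p,(44,62,58.5));print("tip",t,np.hypot(*(t-pv)[:2]),np.arctan2(*(t-pv)[1::-1]), np.pi-0)
print("tip scene",at("scene",*g(338,122),.0585))
# roller: top-line ends and silhouettes
for uv in [(327,450),(480,450)]: print("roller end",at("top",*f(*uv),.064))
for uv in [(403,404),(403,498)]: print("roller edge",at("top",*f(*uv),.039))
for uv in[(52,300),(148,300),(84,392),(640,490)]: print(at("top",*f(*uv),.02 ))
E
```

```text
[ 0.54445217  0.10793634 -0.00322483  0.00258788] -0.18476916801059623
[[ 0.2 -0.5]
 [-0.1 -0.5]
 [-0.5  0.1]
 [-0.1 -0.1]
 [ 0.4 -0.5]
 [ 0.3  0.2]
 [-1.9  0.1]
 [-0.8  0.2]
 [ 0.3 -0.2]
 [-0.   0.1]]
0.2
foot [0.4795 0.1081 0.014 ]
crest [0.6095 0.1077 0.032 ]
seat [0.624  0.1077 0.053 ]
piv [0.5887 0.1698 0.0515]
tip [0.49961051 0.21589741 0.0585    ] 0.1002690306389189 2.663827364564054 3.141592653589793
tip scene [0.49649618 0.21210111 0.0585    ]
roller end [0.45233702 0.14775284 0.064     ]
roller end [0.45174376 0.0683418  0.064     ]
roller edge [0.47876576 0.10622021 0.039     ]
roller edge [0.42870428 0.10707689 0.039     ]
[0.53952539 0.29635716 0.02      ]
[0.53912929 0.24366837 0.02      ]
[0.48864161 0.2784147  0.02      ]
[ 0.43315445 -0.02234448  0.02      ]
```

Measured stand pose: origin (0.5445, 0.1079), yaw −0.2°. The roller is at stand x ≈ −91 mm, with length and diameter measuring 79.4 and 50 mm. The keeper tip is 100.3 mm from the pivot at −0.47 rad. These all agree with the given sizes. Next I'll move over the spot in front of the roller, jaws along the roller's axis and half open.

```bash
python3 -m inch '[0,-320,-229,100,-4.23, 0,-320,-229,100,-4.23, 0,-320,-229,100,-4.23, 0,-320,-229,100,-4.23, 0,-320,-229,100,-4.23, 0,-320,-229,100,-4.23, 0,-320,-229,100,-4.23, 0,-320,-229,100,-4.23]'
python3 -m inch '[0,0,0,0,0]'
```

```text
clock: 1.0
eef_pos: [0.3964, 0.1235, 0.2084]
tool_rot: [-0.002, 1.0, 0.0, 0.0]
ft_force: [1.2, 0.8, 0.6]
grip_width: 0.0428
clock: 1.1
eef_pos: [0.3971, 0.1203, 0.2073]
tool_rot: [0.003, 1.0, -0.001, -0.001]
ft_force: [-0.8, 0.2, 0.6]
grip_width: 0.0428
```

```bash
python3 -m inch '[0,-5,-12,40,0, 0,-5,-12,80,0, 0,-5,-12,90,0, 0,-5,-12,90,0,0,-5,-12,90,0]'
python3 - <<'E'
from h import *
crop("scene","pics/s1.png",190,440,150,350,3.2)
print(sensors.get_obs()["eef_pos"],sensors.get_obs()["tool_rot"])
E
```

```text
clock: 1.6
eef_pos: [0.4016, 0.1142, 0.1198]
tool_rot: [-0.002, 1.0, 0.0, 0.001]
ft_force: [-0.1, -0.3, 0.4]
grip_width: 0.0425
[0.40202621 0.11430024 0.12025224] [-2.21704336e-03  9.99996443e-01  4.49271874e-04  1.41334679e-03]
```

View pics/s1.png

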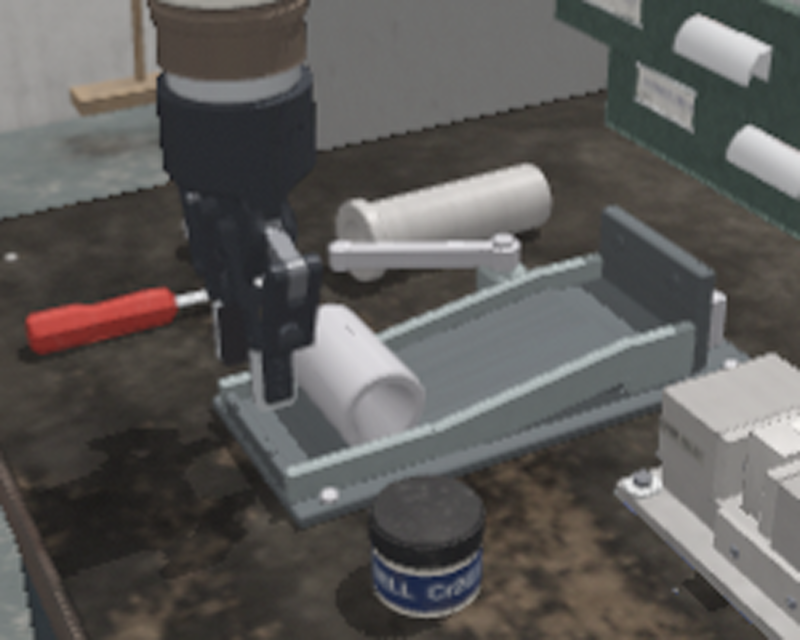

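```bash
python3 - <<'E'
from h import *
for uv in [(252,396),(266,404),(297,402),(300,390)]:
    o,d=ray("scene",190+uv[0]/3.2,150+uv[1]/3.2)
    for y in(.079,.093): print(uv,y,(o+d*(y-o[1])/d[1]).round(4))
E
```

```text
(252, 396) 0.079 [0.3866 0.079  0.0654]
(252, 396) 0.093 [0.3916 0.093  0.0556]
(266, 404) 0.079 [0.3937 0.079  0.0583]
(266, 404) 0.093 [0.399  0.093  0.0483]
(297, 402) 0.079 [0.4106 0.079  0.0541]
(297, 402) 0.093 [0.4162 0.093  0.044 ]
(300, 390) 0.079 [0.4126 0.079  0.0608]
(300, 390) 0.093 [0.4183 0.093  0.0508]
```

```bash
python3 -m inch '[0,0,-4,12,0, 0,0,-6,23,0, 0,0,-6,23,0, 0,0,-6,23,0]'
python3 - <<'E'
from h import *
print(sensors.get_obs()["eef_pos"])
crop("top","pics/t2.png",240,460,145,325,3.3)
E
```

```text
clock: 2.1
eef_pos: [0.4016, 0.1077, 0.0967]
tool_rot: [-0.002, 1.0, 0.0, 0.001]
ft_force: [0.2, 0.6, -0.1]
grip_width: 0.0426
[0.40155912 0.10773323 0.09674049]
```

View pics/t2.png

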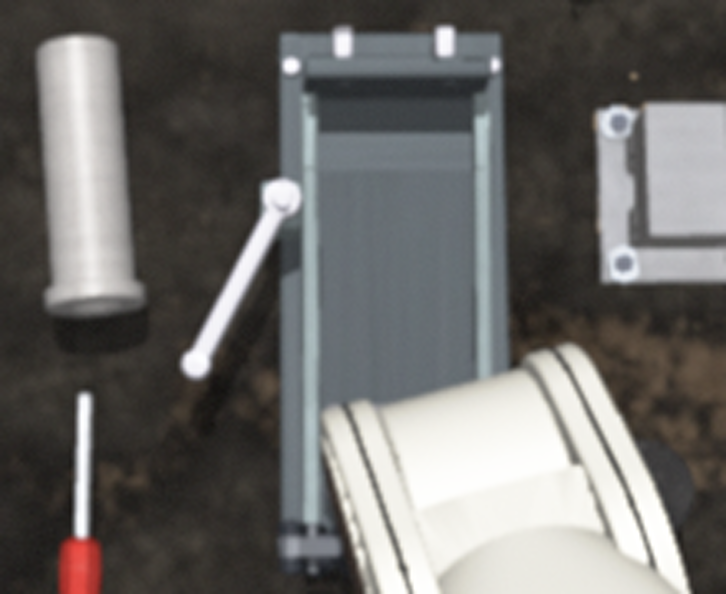

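```bash
python3 -m inch '[0,-5,0,0,0, 0,-10,0,0,0, 0,-13,0,0,0, 0,-15,0,0,0, 0,-17,0,0,0, 0,-19,0,0,0, 0,-21,0,0,0, 0,-24,0,0,0]'
python3 - <<'E'
from h import *
o=sensors.get_obs();print(o["eef_pos"],o["ft_force"])
crop("scene","pics/s3.png",190,440,150,350,3.2)
E
```

```text
clock: 2.95
eef_pos: [0.4248, 0.1073, 0.0956]
tool_rot: [-0.002, 1.0, -0.0, -0.0]
ft_force: [-0.2, -0.0, 0.2]
grip_width: 0.0425
[0.42475939 0.10734034 0.09555115] [-0.19648043 -0.04756549  0.17954497]
```

View pics/s3.png

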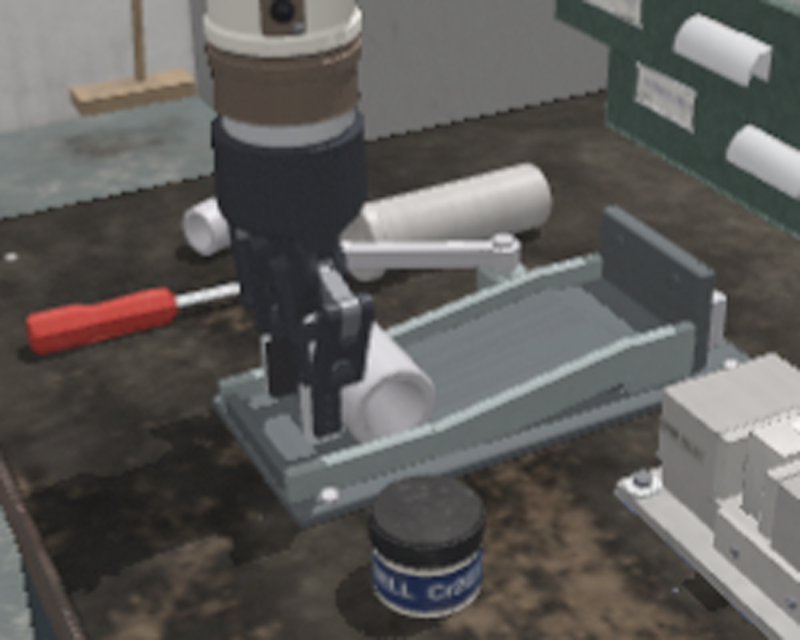

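```bash
python3 -m inch '[0,-3,0,0,0, 0,-6,0,0,0, 0,-10,0,0,0, 0,-14,0,0,0, 0,-18,0,-0.5,0, 0,-22,0,-1,0, 0,-26,0,-1.5,0, 0,-30,0,-2,0]'
python3 -m inch '[0,-4,0,-0.6,0, 0,-8,0,-1.1,0, 0,-12,0,-1.7,0, 0,-16,0,-2.3,0, 0,-20,0,-2.8,0, 0,-24,0,-3.4,0, 0,-28,0,-4,0, 0,-32,0,-4.5,0]'
python3 - <<'E'
from h import *
o=sensors.get_obs();print(o["eef_pos"],o["ft_force"])
crop("scene","pics/s4.png",190,440,150,350,3.2)
E
```

```text
clock: 3.8
eef_pos: [0.4549, 0.1074, 0.0976]
tool_rot: [-0.002, 1.0, -0.0, -0.0]
ft_force: [-1.0, 0.9, 1.2]
grip_width: 0.0428
clock: 4.6
eef_pos: [0.4872, 0.1076, 0.1022]
tool_rot: [-0.002, 1.0, 0.0, -0.0]
ft_force: [-2.4, -0.4, 0.8]
grip_width: 0.0428
[0.48722419 0.10760513 0.1022185 ] [-2.43714188 -0.43822246  0.79575122]
```

View pics/s4.png

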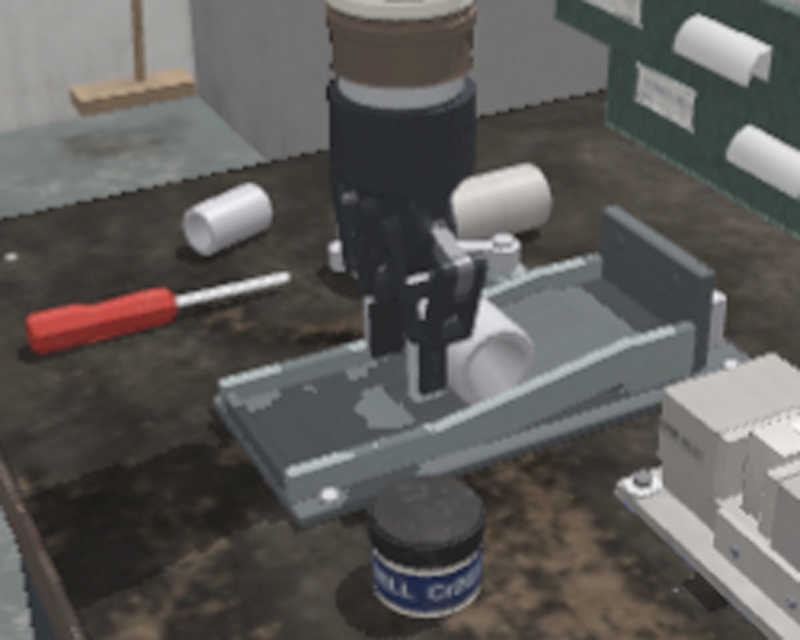

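```bash
python3 -m inch '[0,-4,0,-0.6,0, 0,-8,0,-1.1,0, 0,-12,0,-1.7,0, 0,-16,0,-2.3,0, 0,-20,0,-2.8,0, 0,-24,0,-3.4,0, 0,-28,0,-4,0, 0,-32,0,-4.5,0]'
python3 -m inch '[0,-4,0,-0.6,0, 0,-8,0,-1.1,0, 0,-12,0,-1.7,0, 0,-16,0,-2.3,0, 0,-20,0,-2.8,0, 0,-24,0,-3.4,0, 0,-28,0,-4,0, 0,-31,0,-4.5,0]'
python3 - <<'E'
from h import *
o=sensors.get_obs();print(o["eef_pos"],o["ft_force"])
crop("scene","pics/s5.png",190,440,150,350,3.2)
crop("top","pics/t5.png",240,460,145,325,3.3)
E
```

```text
clock: 5.45
eef_pos: [0.5193, 0.1077, 0.1067]
tool_rot: [-0.002, 1.0, -0.0, 0.0]
ft_force: [-1.5, 0.1, 0.1]
grip_width: 0.0428
clock: 6.25
eef_pos: [0.5504, 0.1078, 0.1113]
tool_rot: [-0.002, 1.0, 0.0, 0.0]
ft_force: [-1.7, 1.4, 0.6]
grip_width: 0.0429
[0.55040525 0.10781561 0.11126649] [-1.73003993  1.38319378  0.56026656]
```

View pics/s5.png

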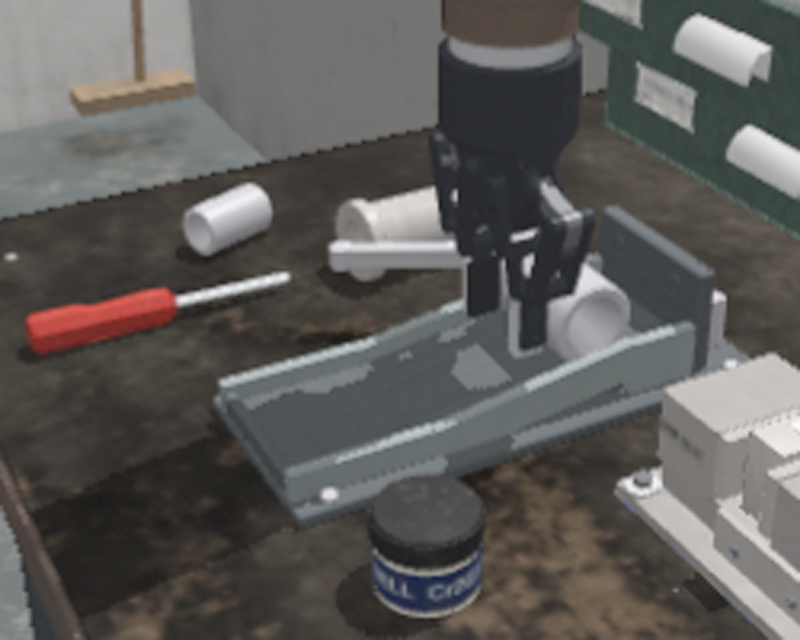

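View pics/t5.png

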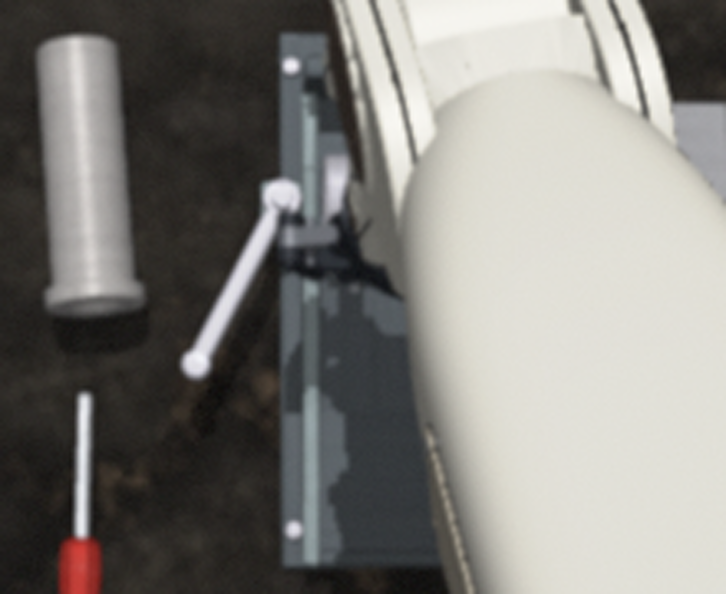

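```bash
python3 -m inch '[-0.3,0,0,-2,0, -0.5,0,0,-2,0, -0.5,0,0,-2,0]'
python3 - <<'E'
from h import *
for z in(.06,.08,.1,.12): print(z,at("top",240+281/3.3,145+235/3.3,z).round(4))
o=sensors.get_obs();print(o["eef_pos"],o["ft_force"])
crop("scene","pics/s6.png",310,410,200,275,8)
crop("top","pics/t6.png",310,370,180,240,10)
E
```

```text
clock: 6.65
eef_pos: [0.5499, 0.1078, 0.1133]
tool_rot: [-0.002, 1.0, -0.0, 0.0]
ft_force: [-0.5, -0.6, 0.1]
grip_width: 0.0211
0.06 [0.5669 0.1707 0.06  ]
0.08 [0.563  0.1708 0.08  ]
0.1 [0.559  0.1709 0.1   ]
0.12 [0.5551 0.171  0.12  ]
[0.54985015 0.10778202 0.11322606] [-0.40515626  0.51477184  0.45173914]
```

View pics/s6.png

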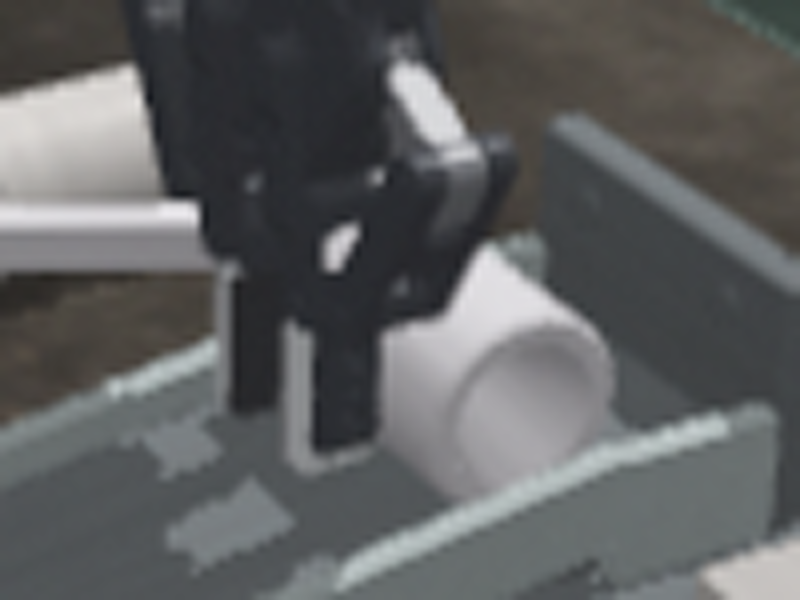

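View pics/t6.png

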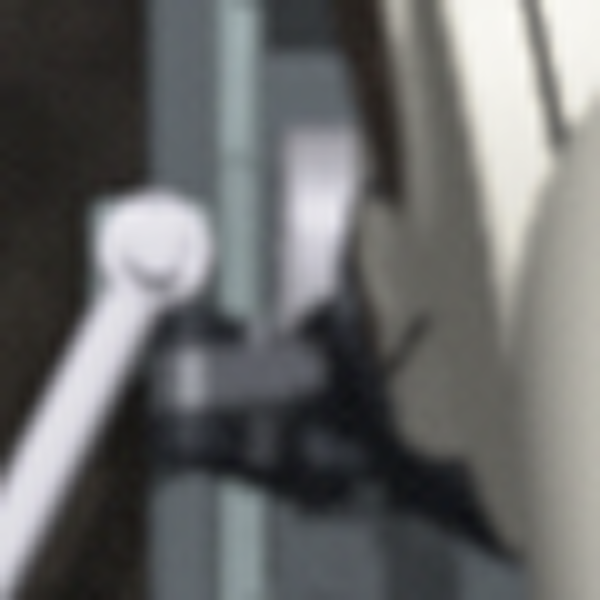

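```bash
python3 - <<'E'
from h import *
for uv in [(440,310),(400,325),(490,240),(510,150),(375,450)]:
    o,d=ray("scene",310+uv[0]/8,200+uv[1]/8)
    for y in(.048,.06,.075,.09): print(uv,y,(o+d*(y-o[1])/d[1]).round(4))
E
```

```text
(440, 310) 0.048 [0.5482 0.048  0.1014]
(440, 310) 0.06 [0.5564 0.06   0.0933]
(440, 310) 0.075 [0.5666 0.075  0.0832]
(440, 310) 0.09 [0.5768 0.09   0.0731]
(400, 325) 0.048 [0.5384 0.048  0.1005]
(400, 325) 0.06 [0.5464 0.06   0.0924]
(400, 325) 0.075 [0.5563 0.075  0.0822]
(400, 325) 0.09 [0.5663 0.09   0.0721]
(490, 240) 0.048 [0.5599 0.048  0.1149]
(490, 240) 0.06 [0.5683 0.06   0.1071]
(490, 240) 0.075 [0.5789 0.075  0.0973]
(490, 240) 0.09 [0.5894 0.09   0.0876]
(510, 150) 0.048 [0.5637 0.048  0.1348]
(510, 150) 0.06 [0.5722 0.06   0.1275]
(510, 150) 0.075 [0.5829 0.075  0.1183]
(510, 150) 0.09 [0.5935 0.09   0.1091]
(375, 450) 0.048 [0.5334 0.048  0.0717]
(375, 450) 0.06 [0.5412 0.06   0.063 ]
(375, 450) 0.075 [0.551 0.075 0.052]
(375, 450) 0.09 [0.5608 0.09   0.0411]
```

```bash
python3 -m inch '[-0.5,-3,0,-0.4,0, -0.5,-6,0,-0.8,0, -0.5,-9,0,-1.3,0, -0.5,-12,0,-1.7,0, -0.5,-15,0,-2.1,0, -0.5,-18,0,-2.5,0, -0.5,-21,0,-2.8,0, -0.5,-23,0,-2.8,0]'
python3 -m inch '[-0.5,-2,0,0,0, -0.5,-4,0,0,0, -0.5,-6,0,0,0, -0.5,-8,0,0,0, -0.5,-9,0,0,0,-0.5,-9,0,0,0]'
python3 - <<'E'
from h import *
o=sensors.get_obs();print(o["eef_pos"],o["ft_force"])
crop("scene","pics/s7.png",310,430,190,275,6.5)
E
```

```text
clock: 7.65
eef_pos: [0.5737, 0.1079, 0.1161]
tool_rot: [-0.002, 1.0, 0.0, 0.001]
ft_force: [-0.0, -0.2, -0.4]
grip_width: 0.0212
clock: 8.25
eef_pos: [0.5821, 0.1079, 0.116]
tool_rot: [-0.002, 1.0, 0.0, 0.0]
ft_force: [-0.6, 0.5, 0.1]
grip_width: 0.0214
[0.58208071 0.10791349 0.11597921] [-0.62088701  0.47541084  0.14894694]
```

View pics/s7.png

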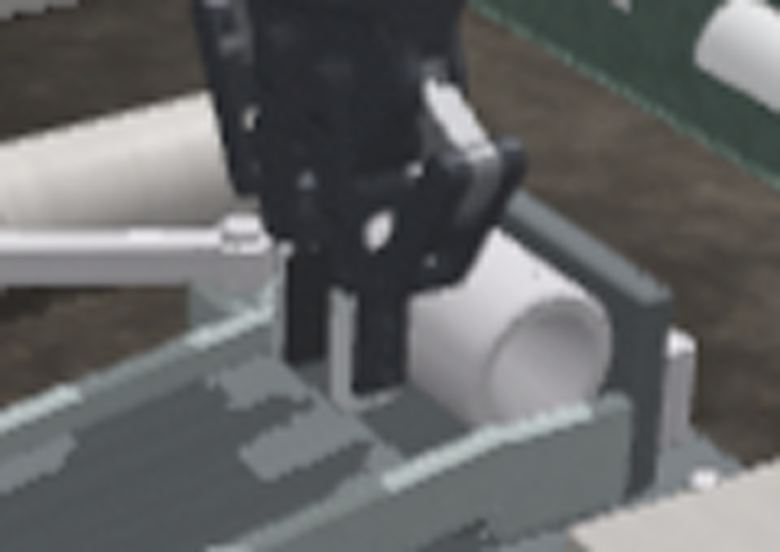

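```bash
python3 -m inch '[-0.5,15,0,-10,0, -0.5,30,0,-40,0, -0.5,35,0,-80,0, -1,45,40,-80,0, -1,60,80,-80,0, -1,60,125,-80,0, -1,60,135,-80,0,-1,60,135,-80,0]'
python3 - <<'E'
from h import *
o=sensors.get_obs();print(o["eef_pos"],o["ft_force"],o["grip_width"])
crop("scene","pics/s8.png",190,440,150,350,3.2)
crop("top","pics/t8.png",240,460,145,325,3.3)
E
```

```text
clock: 9.1
eef_pos: [0.5211, 0.2444, 0.1959]
tool_rot: [-0.003, 1.0, -0.0, 0.0]
ft_force: [0.1, -1.5, 0.2]
grip_width: -0.0002
[0.52111201 0.24436516 0.19587455] [ 0.129934   -1.45506709  0.16877824] -0.0001571141867071056
```

View pics/s8.png

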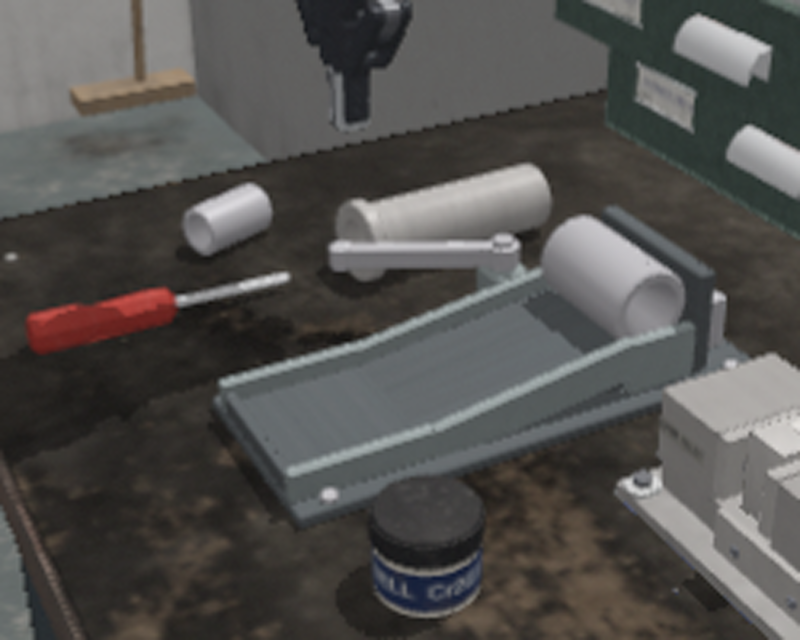

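View pics/t8.png

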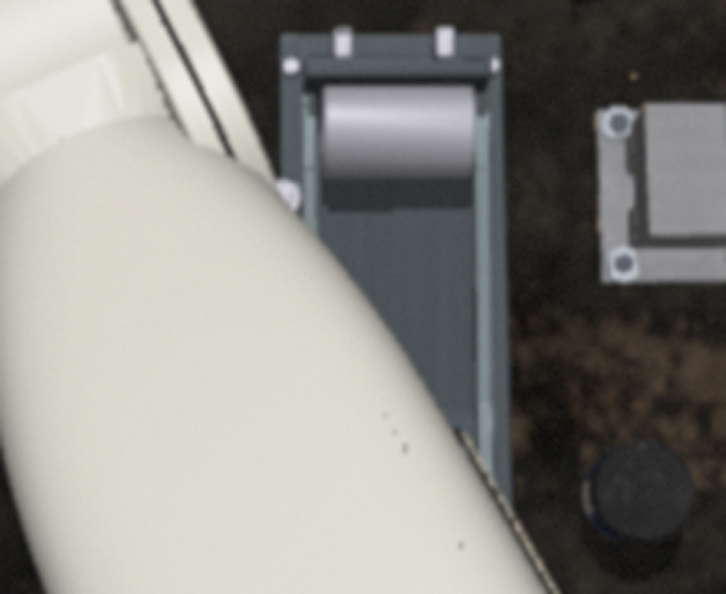

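```bash
python3 -m inch '[-1,6,-3,10,0, -1,6,-3,45,0, -1,6,-3,70,0, -1,6,-3,73,0, -1,6,-3,73,0]'
python3 - <<'E'
from h import *
o=sensors.get_obs();print(o["eef_pos"],o["ft_force"],o["tool_rot"])
for v in(86,179):print(at("top",240+400/3.3,145+v/3.3,.053))
for v in(322,475):print(at("top",240+v/3.3,145+130/3.3,.078))
crop("scene","pics/s9.png",270,390,190,280,6.5)
E
```

```text
clock: 9.7
eef_pos: [0.5153, 0.2381, 0.1225]
tool_rot: [-0.001, 1.0, -0.001, -0.001]
ft_force: [0.1, 0.7, 0.4]
grip_width: -0.0005
[0.51534536 0.23810824 0.12250573] [0.0958433  0.74274189 0.37539701] [-5.31783531e-04  9.99999248e-01 -5.64341744e-04 -9.50322558e-04]
[0.64984365 0.10571903 0.053     ]
[0.59842507 0.10663613 0.053     ]
[0.61938629 0.14881363 0.078     ]
[0.61879582 0.06847247 0.078     ]
```

View pics/s9.png

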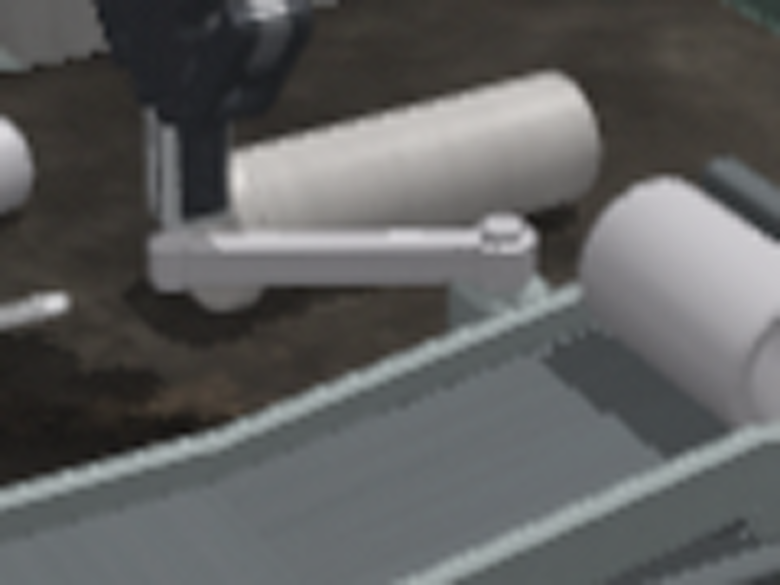

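```bash
python3 - <<'E'
import numpy as np
psi=-.0032;R=np.array([[np.cos(psi),-np.sin(psi)],[np.sin(psi),np.cos(psi)]])
piv=np.array([.5887,.1698])
for th in np.arange(-.45,1.6,.1):
    f=(th+.45)/2; r=.095-.02*min(f,1); h=.0165
    d=np.array([-np.cos(th),-np.sin(th)]);n=np.array([np.sin(th),-np.cos(th)])
    p=piv+R@(r*d-h*n); q=p-[.5153,.2381]
    print(round(th,2),p.round(4),"shift",(-q[0]*1000).round(1),(q[1]*1000).round(1))
E
```

```text
-0.45 [0.5105 0.2262] shift 4.8 -11.9
-0.35 [0.5062 0.2178] shift 9.1 -20.3
-0.25 [0.5028 0.2091] shift 12.5 -29.0
-0.15 [0.5003 0.2001] shift 15.0 -38.0
-0.05 [0.4987 0.1911] shift 16.6 -47.0
0.05 [0.498  0.1821] shift 17.3 -56.0
0.15 [0.4982 0.1731] shift 17.1 -65.0
0.25 [0.4993 0.1643] shift 16.0 -73.8
0.35 [0.5013 0.1557] shift 14.0 -82.4
0.45 [0.504  0.1475] shift 11.3 -90.6
0.55 [0.5075 0.1397] shift 7.8 -98.4
0.65 [0.5117 0.1323] shift 3.6 -105.8
0.75 [0.5166 0.1255] shift -1.3 -112.6
0.85 [0.522  0.1193] shift -6.7 -118.8
0.95 [0.528  0.1137] shift -12.7 -124.4
1.05 [0.5344 0.1088] shift -19.1 -129.3
1.15 [0.5412 0.1046] shift -25.9 -133.5
1.25 [0.5482 0.1011] shift -32.9 -137.0
1.35 [0.5555 0.0984] shift -40.2 -139.7
1.45 [0.5629 0.0964] shift -47.6 -141.7
1.55 [0.5704 0.0952] shift -55.1 -142.9
```

```bash
python3 -m inch '[-1,3,-6,0,0, -1,5,-12,0,0, -1,9,-20,0,0, -1,12.5,-29,0,0, -1,15,-38,0,0, -1,16.6,-47,0,0, -1,17.3,-56,0,0, -1,17.3,-56,0,0]'
python3 - <<'E'
from h import *
o=sensors.get_obs();print(o["eef_pos"],o["ft_force"])
crop("scene","pics/s10.png",220,400,180,310,4.4)
E
```

```text
clock: 10.6
eef_pos: [0.4977, 0.1821, 0.1225]
tool_rot: [-0.001, 1.0, -0.0, -0.001]
ft_force: [-0.2, 0.1, -0.6]
grip_width: 0.0001
[0.49770326 0.18209171 0.12248561] [-0.20905366  0.07822958 -0.6462055 ]
```

View pics/s10.png

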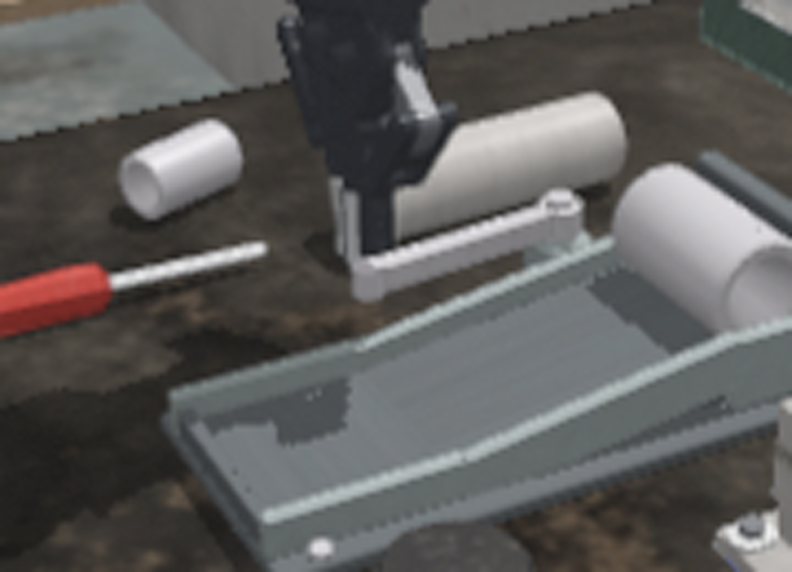

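```bash
python3 -m inch '[-1,-0.2,-9,0,0, -1,-1.3,-18,0,0, -1,-3.3,-26,0,0, -1,-6,-35,0,0, -1,-9.5,-42,0,0, -1,-13.7,-50,0,0, -1,-18.6,-57,0,0, -1,-24,-63,0,0]'
python3 - <<'E'
from h import *
o=sensors.get_obs();print(o["eef_pos"],o["ft_force"])
crop("scene","pics/s11.png",220,400,180,310,4.4)
E
```

```text
clock: 11.45
eef_pos: [0.523, 0.12, 0.123]
tool_rot: [-0.001, 1.0, 0.0, -0.0]
ft_force: [-0.4, 0.8, -0.1]
grip_width: 0.0001
[0.52298991 0.1200318  0.12297852] [-0.35878799  0.75246223 -0.05468121]
```

View pics/s11.png

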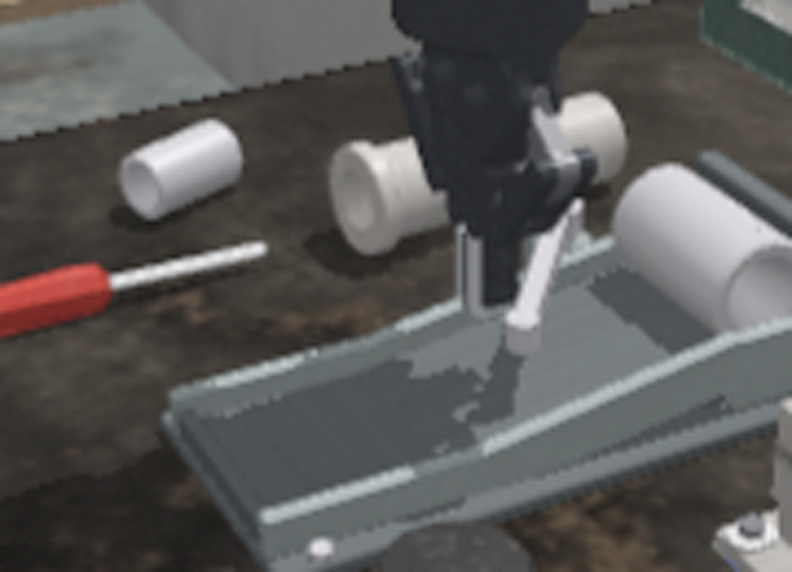

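```bash
python3 -m inch '[-1,-5,-5,0,0, -1,-11,-10,0,0, -1,-18,-14.5,0,0, -1,-25,-18,0,0, -1,-32,-21,0,0, -1,-38,-23,0,0, -1,-43,-24,0,0, -1,-45,-24,0,0]'
python3 -m inch '[-1,-1,0,0,0, -1,-2,0,0,0]'
python3 - <<'E'
from h import *
o=sensors.get_obs();print(o["eef_pos"],o["ft_force"])
crop("scene","pics/s12.png",290,410,190,290,6.5)
E
```

```text
clock: 12.3
eef_pos: [0.5682, 0.0966, 0.1229]
tool_rot: [-0.001, 1.0, -0.0, 0.0]
ft_force: [0.3, -0.4, -0.3]
grip_width: -0.0
clock: 12.5
eef_pos: [0.5694, 0.0968, 0.1228]
tool_rot: [-0.002, 1.0, -0.0, -0.0]
ft_force: [-0.1, -0.8, -0.4]
grip_width: 0.0001
[0.56943255 0.09680818 0.12284945] [-0.12705588 -0.79849647 -0.36396238]
```

View pics/s12.png

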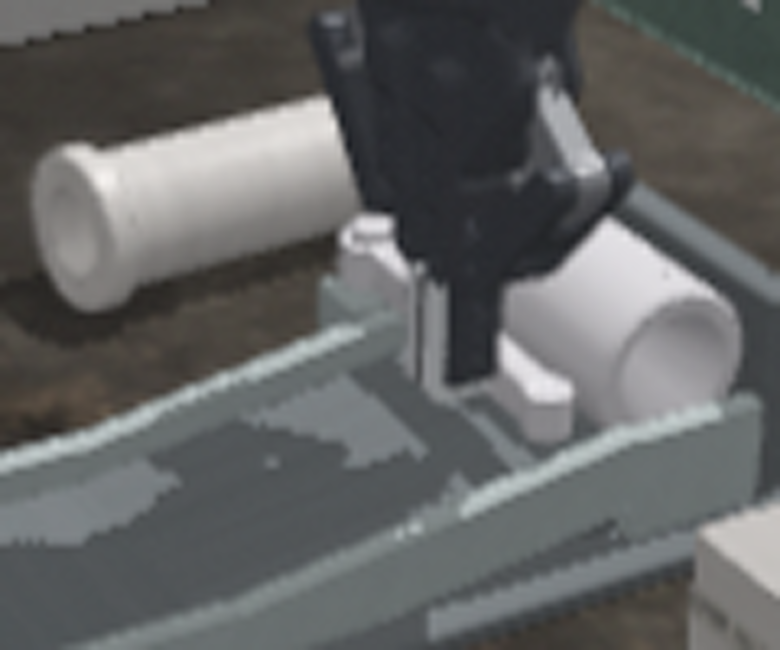

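```bash
python3 -m inch '[-1,-1,0,0,0, -1,-2,0,0,0, -1,-3,0,0,0]'
python3 - <<'E'
from h import *
print("tip",at("scene",290+550/6.5,190+378/6.5,.0585))
E
python3 -m inch '[-1,-1,0,0,0, -1,-2,0,0,0]'
```

```text
clock: 12.85
eef_pos: [0.5726, 0.0969, 0.123]
tool_rot: [-0.002, 1.0, -0.0, -0.0]
ft_force: [-0.7, -0.2, -0.3]
grip_width: 0.0001
tip [0.58775997 0.07442248 0.0585    ]
clock: 13.1
eef_pos: [0.573, 0.0968, 0.1228]
tool_rot: [-0.002, 1.0, -0.0, -0.002]
ft_force: [-7.8, -0.5, 5.2]
grip_width: 0.0
```

The force has risen to 8 N, so the bar is at its stop. I'll back off and check.

```bash
python3 -m inch '[-1,5,0,0,0, -1,20,0,-5,0, -1,40,0,-40,0, -1,80,20,-90,0, -1,120,60,-110,0, -1,140,110,-120,0, -1,150,150,-120,0,-1,160,190,-120,0]'
python3 -m inch '[-1,30,50,0,0,-1,30,90,0,0,-1,30,100,0,0]'
python3 - <<'E'
from h import *
o=sensors.get_obs();print(o["eef_pos"],o["ft_force"])
crop("scene","pics/s13.png",220,420,180,310,4)
crop("top","pics/t13.png",240,460,145,325,3.3)
E
```

```text
clock: 13.9
eef_pos: [0.4162, 0.2798, 0.2447]
tool_rot: [-0.001, 1.0, 0.001, 0.002]
ft_force: [2.1, 0.5, 0.5]
grip_width: 0.0001
clock: 14.2
eef_pos: [0.3852, 0.3827, 0.2431]
tool_rot: [-0.004, 1.0, 0.002, 0.001]
ft_force: [-0.1, -0.5, -0.5]
grip_width: -0.0001
[0.38519244 0.3827347  0.24311198] [-0.07111377 -0.53788842 -0.48782149]
```

View pics/s13.png

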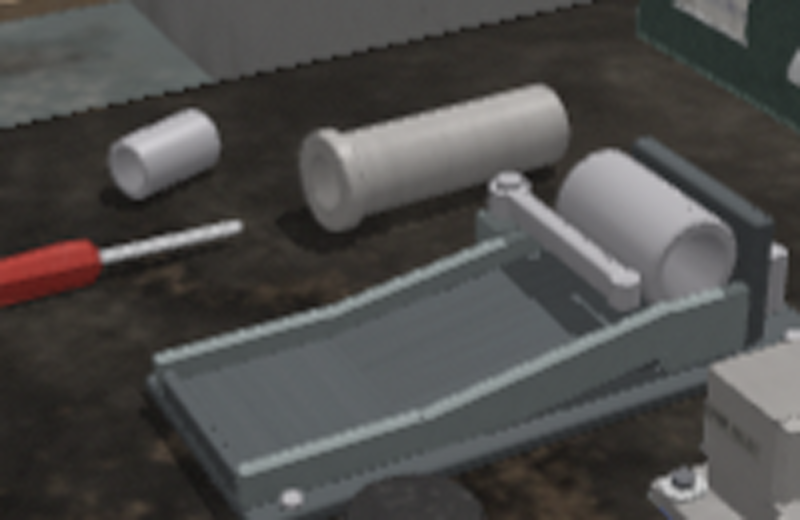

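View pics/t13.png

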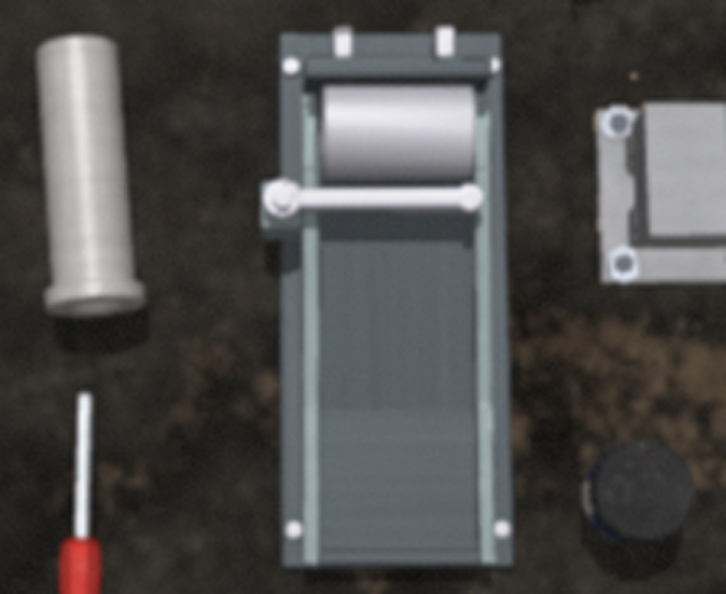

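The bar runs straight across the lane, from crop (281,197) to (470,198). The roller lies square in the seat with its edges at crop rows 85–180. The bush, jar and driver are where they were, and the arm is clear, so I'm handing in.

```bash
python3 - <<'E'
from workcell import order
print(order.job_done())
E
```

```text
the job is handed in; nothing more can be done
None
```

The roller is in the seat against the end stop, the keeper bar is across the lane behind it, and I handed the job in at about 14.3 s of the 53 s allowed. No verdict was reported.

**What I did:** I pushed the roller up the ramp at 30–40 mm/s with the half-open fingertips, level with its centre. It dropped into the seat, and I backed off and shut the fingers. I then swung the keeper along its arc until the wrist force rose to about 8 N at its stop, and moved the arm clear.

**Last checks:**
- **Roller:** its centre measured at stand x ≈ 79.7 mm just after seating. It looks the same and lies square in the final pictures.
- **Keeper:** in the top view the bar runs straight across the lane, within about 1° of its stop.
- **Jar and driver:** no visible movement.
- **Bush:** it looked shifted by about 1 pixel (1–2 mm) in the second top picture, before any contact. It stayed there afterwards, well under the 20 mm limit.
- **Disagreement:** before the keeper moved, its tip position from the two cameras differed by about 5 mm. I used the top camera, which gave the correct 100 mm distance from the pivot.

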